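# Change over the finish-curing station

### The arm

A 7-joint arm with a two-finger parallel gripper is mounted at the origin on the work surface. World frame = base frame: x ahead of the robot, y to its left, z up, the work surface at z = 0. Lengths are in mm, angles in rad, forces in N, time in s.
With the tool pointing down it reaches from about 425 to 950 mm from the base axis. Payload 4.7 kg.
Tool frame: the origin (TCP) lies where the fingers leave the gripper's body, on its centre line; the fingertips stand tip_reach ahead of it and the grasp point (between the pads) lies 51 mm ahead of it (tip_reach is the distance from the TCP to the fingertips, in mm); z points along the fingers, y is the line along which they close (so a half turn about z gives the same grasp; the last joint's range is limited). The gripper opens to 87 mm and grips with 3 to 60 N. Pads are 19 mm wide; open, the fingers measure 117 mm over their backs; the gripper's body (75 mm by 190 mm) begins 51 mm behind the grasp point.
Start: joints at [-1.368, 0.469, -0.049, 1.532, 0.024, 1.141, -0.082], TCP at [155.026, 656.97, 292.273] pointing down, gripper open.
Joint ranges: [-2.59, 2.59], [-0.33, 1.99], [-1.39, 1.29], [0.1, 2.45], [-1.04, 4.18], [0.21, 1.99], [-2.66, 2.66]. Speed limits (rad/s): [2.57, 2.57, 3.14, 3.14, 3.14, 3.14, 3.14].

### API

Orientations are given as a unit quaternion [w, x, y, z].
In Python, from station import move_ptp, servo_line, move_j, command_gripper, hold, ik, read_camera, IKError, finish_job, current_clock, current_joints, current_dq, current_joint_efforts, current_tool_pos, current_tool_rot, current_ft_force, current_wrist_torque, current_grip_width, current_finger_force, tip_reach gives the robot as it stands. The module is installed in compiled form; this text tells all that it offers. Calls block until the motion is done:
- move_ptp(position, orientation): joint-space move of the TCP to a pose.
- servo_line(position, rot=None, feed=150): straight line of the TCP; rot=None keeps the orientation; feed is the mean speed in mm/s.
- move_j(angles): joint-space move.
- command_gripper(opening, strength=None): finger opening in mm; strength is the grip in N (None keeps the last); returns when the fingers have stopped.
- hold(seconds).
- ik(position, orientation): joint angles nearest the present ones, or None.
- read_camera(name): name is "scene" or "side" or "wrist"; returns a dict with "frame" (480x640x3 uint8, red, green, blue), "fx", "fy", "cx", "cy" (pixels), "extrinsics" (4x4, takes a point from camera to world coordinates). Camera axes: x right, y up, looking along -z (the intrinsics and any distortion apply to the point x, -y, -z); pixel columns grow to the right and rows downward; lengths in mm; the calibration is good to about 2 mm. A picture is of the moment at which its call begins. There is no depth.
A pose or a line that the arm cannot do raises IKError and nothing moves.
- finish_job(): hands the job in; it is judged then, once.
Readings, each from a call of its own:
- current_clock(): time.
- current_joints(): joint angles.
- current_dq(): joint speeds.
- current_joint_efforts(): joint torques, N m.
- current_tool_pos(): TCP position.
- current_tool_rot(): TCP orientation.
- current_ft_force(): force on the tool from outside, world axes, zero at the start.
- current_wrist_torque(): the same for the moment, N m.
- current_grip_width(): finger opening in mm.
- current_finger_force(): force on a finger pad.
Only numpy, scipy, OpenCV 4.12 (cv2) and the standard library are available. Lean on these libraries where they do the work, as an engineer would, in place of code of your own. Each camera call takes 0.05 s, during which the arm holds its last target. There are 200 camera calls.

### The job

Change over the finish-curing station: first switch its isolator off (lever to the red side); then stand every finished dark piece upright on the cork board without dropping it, and seat every fresh pale piece on a hub of its own, its faceplate holes over the three studs and lying flat, fully home; when all of them are in place, switch the isolator back on (lever to the green side). Leave the other things on the bench where they are.

Things in the scene. Friction and masses are not known exactly. Their poses are not given: they have to be found in the camera images.
- fresh1: Fresh piece, pale wood, loose on the bench (maybe absent), 103 mm tall, 0.25-0.5 kg. Faceplate at the bottom: 8 mm thick, reaches 48 mm from the axis, three 11 mm through holes 34 mm from the axis, 120 deg apart, first on its own +x. Wooden foot 49 mm wide up to z=38; smooth head, 34 mm diameter, z=56 to 96: grip it from above at z=78, any yaw. Origin: on the axis, underside of faceplate; z up.
- fresh2: Fresh piece, pale wood, loose on the bench (maybe absent), 103 mm tall, 0.25-0.5 kg. Faceplate at the bottom: 8 mm thick, reaches 48 mm from the axis, three 11 mm through holes 34 mm from the axis, 120 deg apart, first on its own +x. Wooden foot 49 mm wide up to z=38; smooth head, 34 mm diameter, z=56 to 96: grip it from above at z=78, any yaw. Origin: on the axis, underside of faceplate; z up.
- fresh3: Fresh piece, pale wood, loose on the bench (maybe absent), 103 mm tall, 0.25-0.5 kg. Faceplate at the bottom: 8 mm thick, reaches 48 mm from the axis, three 11 mm through holes 34 mm from the axis, 120 deg apart, first on its own +x. Wooden foot 49 mm wide up to z=38; smooth head, 34 mm diameter, z=56 to 96: grip it from above at z=78, any yaw. Origin: on the axis, underside of faceplate; z up.
- done1: Finished piece, dark wood, seated on a hub (maybe absent), 103 mm tall, 0.25-0.5 kg. Faceplate at the bottom: 8 mm thick, reaches 48 mm from the axis, three 11 mm through holes 34 mm from the axis, 120 deg apart, first on its own +x. Wooden foot 49 mm wide up to z=38; smooth head, 34 mm diameter, z=56 to 96: grip it from above at z=78, any yaw. Origin: on the axis, underside of faceplate; z up.
- done2: Finished piece, dark wood, seated on a hub (maybe absent), 103 mm tall, 0.25-0.5 kg. Faceplate at the bottom: 8 mm thick, reaches 48 mm from the axis, three 11 mm through holes 34 mm from the axis, 120 deg apart, first on its own +x. Wooden foot 49 mm wide up to z=38; smooth head, 34 mm diameter, z=56 to 96: grip it from above at z=78, any yaw. Origin: on the axis, underside of faceplate; z up.
- hub1: Fixed steel hub, 92 mm diameter, 25 mm high, top 55 mm above the bench; does not turn. Three brass studs, 8 mm diameter, rounded tips, stand 17 mm above its top, 34 mm from the axis, 120 deg apart, first on its own +x. A faceplate slides down over them (any of three turns fits) to lie flat on the top. Any fresh piece suits any hub. Origin: centre of underside, 30 mm above the bench; z up.
- hub1_top (a point): Centre of the top face of hub1; a seated faceplate's origin is here.
- hub2: Fixed steel hub, 92 mm diameter, 25 mm high, top 55 mm above the bench; does not turn. Three brass studs, 8 mm diameter, rounded tips, stand 17 mm above its top, 34 mm from the axis, 120 deg apart, first on its own +x. A faceplate slides down over them (any of three turns fits) to lie flat on the top. Any fresh piece suits any hub. Origin: centre of underside, 30 mm above the bench; z up.
- hub2_top (a point): Centre of the top face of hub2; a seated faceplate's origin is here.
- hub3: Fixed steel hub, 92 mm diameter, 25 mm high, top 55 mm above the bench; does not turn. Three brass studs, 8 mm diameter, rounded tips, stand 17 mm above its top, 34 mm from the axis, 120 deg apart, first on its own +x. A faceplate slides down over them (any of three turns fits) to lie flat on the top. Any fresh piece suits any hub. Origin: centre of underside, 30 mm above the bench; z up.
- hub3_top (a point): Centre of the top face of hub3; a seated faceplate's origin is here.
- station: Fixed low green beam, 110 x 400 x 30 mm (x, y, z), carrying the three hubs at 150 mm spacing along its y axis. Origin: centre of its underside on the bench.
- board: Fixed cork drying board with wooden edges along its two long sides, 250 x 140 mm (x, y), flat top 12 mm high. Origin: centre of its underside on the bench. Room for two pieces, for instance 60 mm either side of the centre along x.
- switch_box: Fixed grey isolator box, 120 x 80 x 55 mm (x, y, z), toggle lever on top; red mark on the top's -x half (off), green mark on the +x half (on). Origin: centre of underside, on the bench. The lever's hinge lies along the box's y axis, 62 mm above the origin.
- toggle (a joint): Angle of the isolator lever, rad: 0 = off, leaning 0.6 rad from upright to the box's -x (red); 0.6 = upright; 1.2 = on, leaning to +x (green). Over-centre: past upright it falls by its own weight to that end stop and stays. About 1 N at the tip pushes it over.
- toggle_tip (a point): Centre of the black ball, 28 mm in diameter, at the end of the isolator's 12 mm thick lever, 85 mm from the hinge.
- screwdriver: Bystander, to be left alone: red-handled screwdriver lying behind the station, about 200 mm long, origin under its middle.
- oil: Bystander, to be left alone: amber oil bottle, 60 mm diameter, 120 mm tall, origin centre of its underside.
- wax: Bystander, to be left alone: yellow wax tin, 64 mm diameter, 35 mm tall, origin centre of its underside.
- brush: Bystander, to be left alone: brush lying on the bench, origin near its middle.
- offcut: Bystander, to be left alone: pale wood offcut, 50 x 70 x 30 mm, origin centre of its underside.
- puck: Bystander, to be left alone: dark wood disc, 50 mm diameter, 25 mm high, origin centre of its underside.
- gouge: Bystander, to be left alone: turning gouge lying behind the station, 290 mm long, wooden handle, origin under its middle.

How it is judged (in metres and radians):
On the way, in this order (a step that is already met when the one before it is completed fails the run):
1. the isolator is switched off (value of joint toggle below 0.15 rad), for 0.2 s.
2. with the isolator off, all finished pieces stand on the board and all fresh pieces are seated on hubs (value of joint toggle below 0.15 rad and x of done1 in the frame of board between -0.12 and 0.12 m and y of done1 in the frame of board between -0.065 and 0.065 m and z of done1 in the frame of board between 0.009 and 0.016 m and angle between each of done1, done2's own z axis and vertical below 0.06 rad and x of done2 in the frame of board between -0.12 and 0.12 m and y of done2 in the frame of board between -0.065 and 0.065 m and z of done2 in the frame of board between 0.009 and 0.016 m and ((horizontal distance between fresh1 and hub1_top below 0.004 m and z of fresh1 in the frame of hub1_top between -0.004 and 0.003 m and angle between fresh1's own z axis and vertical below 0.06 rad) or (horizontal distance between fresh1 and hub2_top below 0.004 m and z of fresh1 in the frame of hub2_top between -0.004 and 0.003 m and angle between fresh1's own z axis and vertical below 0.06 rad) or (horizontal distance between fresh1 and hub3_top below 0.004 m and z of fresh1 in the frame of hub3_top between -0.004 and 0.003 m and angle between fresh1's own z axis and vertical below 0.06 rad)) and ((horizontal distance between fresh2 and hub1_top below 0.004 m and z of fresh2 in the frame of hub1_top between -0.004 and 0.003 m and angle between fresh2's own z axis and vertical below 0.06 rad) or (horizontal distance between fresh2 and hub2_top below 0.004 m and z of fresh2 in the frame of hub2_top between -0.004 and 0.003 m and angle between fresh2's own z axis and vertical below 0.06 rad) or (horizontal distance between fresh2 and hub3_top below 0.004 m and z of fresh2 in the frame of hub3_top between -0.004 and 0.003 m and angle between fresh2's own z axis and vertical below 0.06 rad)) and ((horizontal distance between fresh3 and hub1_top below 0.004 m and z of fresh3 in the frame of hub1_top between -0.004 and 0.003 m and angle between fresh3's own z axis and vertical below 0.06 rad) or (horizontal distance between fresh3 and hub2_top below 0.004 m and z of fresh3 in the frame of hub2_top between -0.004 and 0.003 m and angle between fresh3's own z axis and vertical below 0.06 rad) or (horizontal distance between fresh3 and hub3_top below 0.004 m and z of fresh3 in the frame of hub3_top between -0.004 and 0.003 m and angle between fresh3's own z axis and vertical below 0.06 rad)) and linear speed of each of fresh1, fresh2, fresh3, done1, done2 below 0.02 m/s), for 0.2 s.
3. the isolator is switched on again (value of joint toggle above 1.05 rad), for 0.2 s.
At the end, for the whole second after the job is handed in: Lever at its on stop (above 1.05 rad); every fresh piece seated on a hub (within 4 mm of its axis, under 3 mm above its top); every finished piece on the cork board, its axis within 120 mm (x) and 65 mm (y) of the centre; all upright within 0.06 rad and at rest (value of joint toggle above 1.05 rad and x of done1 in the frame of board between -0.12 and 0.12 m and y of done1 in the frame of board between -0.065 and 0.065 m and z of done1 in the frame of board between 0.009 and 0.016 m and angle between each of done1, done2's own z axis and vertical below 0.06 rad and x of done2 in the frame of board between -0.12 and 0.12 m and y of done2 in the frame of board between -0.065 and 0.065 m and z of done2 in the frame of board between 0.009 and 0.016 m and ((horizontal distance between fresh1 and hub1_top below 0.004 m and z of fresh1 in the frame of hub1_top between -0.004 and 0.003 m and angle between fresh1's own z axis and vertical below 0.06 rad) or (horizontal distance between fresh1 and hub2_top below 0.004 m and z of fresh1 in the frame of hub2_top between -0.004 and 0.003 m and angle between fresh1's own z axis and vertical below 0.06 rad) or (horizontal distance between fresh1 and hub3_top below 0.004 m and z of fresh1 in the frame of hub3_top between -0.004 and 0.003 m and angle between fresh1's own z axis and vertical below 0.06 rad)) and ((horizontal distance between fresh2 and hub1_top below 0.004 m and z of fresh2 in the frame of hub1_top between -0.004 and 0.003 m and angle between fresh2's own z axis and vertical below 0.06 rad) or (horizontal distance between fresh2 and hub2_top below 0.004 m and z of fresh2 in the frame of hub2_top between -0.004 and 0.003 m and angle between fresh2's own z axis and vertical below 0.06 rad) or (horizontal distance between fresh2 and hub3_top below 0.004 m and z of fresh2 in the frame of hub3_top between -0.004 and 0.003 m and angle between fresh2's own z axis and vertical below 0.06 rad)) and ((horizontal distance between fresh3 and hub1_top below 0.004 m and z of fresh3 in the frame of hub1_top between -0.004 and 0.003 m and angle between fresh3's own z axis and vertical below 0.06 rad) or (horizontal distance between fresh3 and hub2_top below 0.004 m and z of fresh3 in the frame of hub2_top between -0.004 and 0.003 m and angle between fresh3's own z axis and vertical below 0.06 rad) or (horizontal distance between fresh3 and hub3_top below 0.004 m and z of fresh3 in the frame of hub3_top between -0.004 and 0.003 m and angle between fresh3's own z axis and vertical below 0.06 rad)) and linear speed of each of fresh1, fresh2, fresh3, done1, done2 below 0.02 m/s); the robot touches nothing.
It fails at once if another thing on the bench is disturbed (moved more than 50 mm) (distance of any of screwdriver, oil, wax, brush, offcut, puck, gouge from where it was at the start of the episode above 0.05 m).
It fails at once if a finished piece is dropped (faster than 0.8 m/s out of the fingers) ((linear speed of done1 above 0.8 m/s and contact force between the fingers and done1 below 0.1 N) or (linear speed of done2 above 0.8 m/s and contact force between the fingers and done2 below 0.1 N)).
Of fresh1, fresh2, fresh3 only 2 to 3 are there at a start; the rules pass over those that are not, and their reading is None.
Of done1, done2 only 1 to 2 are there at a start; the rules pass over those that are not, and their reading is None.
At some moment in a run one of fresh1, fresh2, fresh3 may be knocked a few centimetres aside while the robot is not near it.
It also fails if it takes over 210 s, if anything falls off the work surface, if the arm or the gripper's body presses on something with over 40 N, if the wrist force passes 120 N, or if a joint passes its speed limit or range.

## Working session

There is one attempt and no reset: what is moved stays moved. The work goes in short steps, each a Python script; the robot and the scene stay as the last script left them, time stands still between calls to the robot, and variables do not carry over. Pictures are saved under pics/ and viewed, at most 14 in all, crops included, and the job is handed in when it is done.

```bash
mkdir -p pics; ls; python3 - <<'E'
from station import *
import cv2,numpy as np
np.set_printoptions(precision=4,suppress=True)
for n in("scene","side","wrist"):
    c=read_camera(n); cv2.imwrite(f"pics/a_{n}.png",c["frame"][:,:,::-1]); print(n,[k for k in c],c["fx"],c["fy"],c["cx"],c["cy"]);print(np.array(c["extrinsics"]))
    for k in c:
        if k not in("frame","fx","fy","cx","cy","extrinsics"):print(k,c[k])
print(current_clock(),current_tool_rot(),tip_reach() if callable(tip_reach) else tip_reach,current_grip_width())
E
```

```text
pics
scene ['frame', 'fx', 'fy', 'cx', 'cy', 'extrinsics'] 499.79474975717784 499.79474975717784 321.5015803758276 236.8253232270816
[[  -0.0205   -0.6716    0.7406 1349.4178]
 [   0.9996   -0.0289    0.0014   -9.715 ]
 [   0.0205    0.7403    0.6719  833.5405]
 [   0.        0.        0.        1.    ]]
side ['frame', 'fx', 'fy', 'cx', 'cy', 'extrinsics'] 561.6154943798705 561.6154943798705 319.24108672204517 245.67296567055925
[[   0.7663    0.3922   -0.5088  -50.4096]
 [  -0.6423    0.4495   -0.6209 -728.7014]
 [  -0.0148    0.8026    0.5963  797.6016]
 [   0.        0.        0.        1.    ]]
wrist ['frame', 'fx', 'fy', 'cx', 'cy', 'extrinsics'] 401.83028971508537 401.83028971508537 319.9052765757626 235.99269794855854
[[  0.2298  -0.9441  -0.2363  90.0299]
 [  0.9732   0.2226   0.0571 671.7856]
 [ -0.0013  -0.2431   0.97   381.9148]
 [  0.       0.       0.       1.    ]]
0.15 [-0.0001  0.1157  0.9933 -0.0007] 69.7 87.21485568869122
```

View pics/a_scene.png

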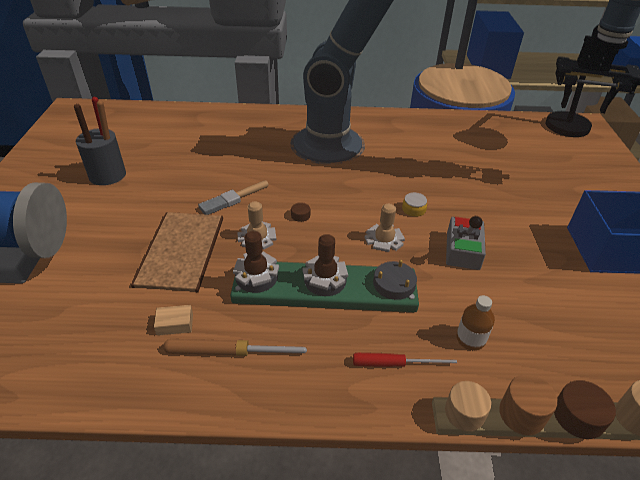

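View pics/a_side.png

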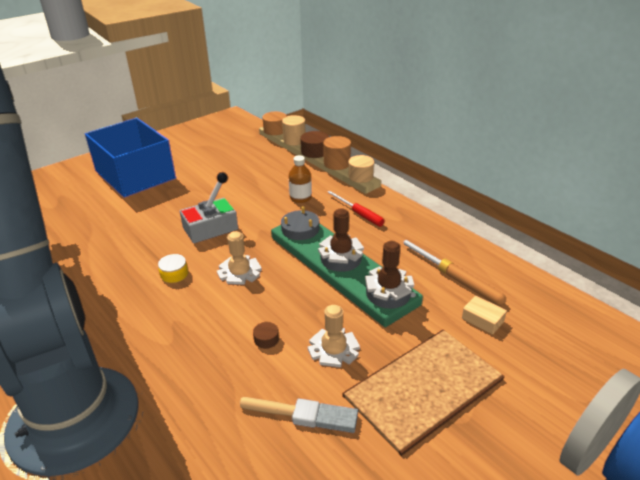

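View pics/a_wrist.png

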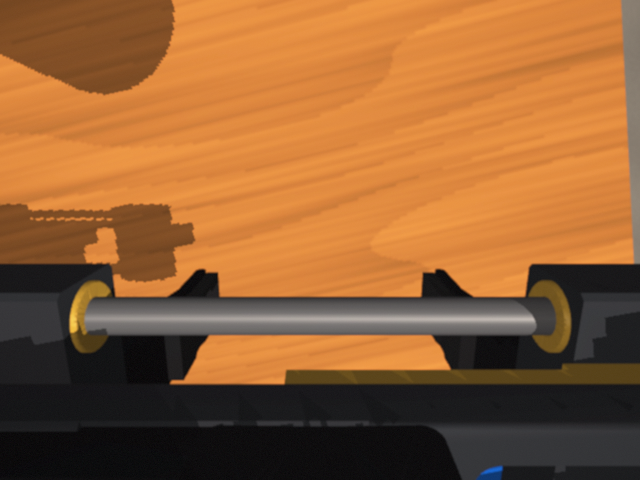

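The scene holds two fresh pieces (scene px ~(256,204) and (388,207)), two done pieces on two hubs ((253,231) and (326,238)), and a third, empty hub at (396,279). The lever leans to green, ball at (476,222). Fingers and a rod hide the lower half of the wrist view. Next I triangulate.

```bash
cat > h.py <<'E'
from station import *
import cv2,numpy as np
np.set_printoptions(precision=2,suppress=True)
def quat(psi): return [0,float(np.cos(psi/2)),float(np.sin(psi/2)),0]
def ray(c,p):
    E=np.array(c["extrinsics"]); d=np.array([(p[0]-c["cx"])/c["fx"],-(p[1]-c["cy"])/c["fy"],-1.])
    return E[:3,3],E[:3,:3]@d
def onz(c,p,z):
    o,d=ray(c,p); return (o+d*(z-o[2])/d[2])[:2]
def proj(c,P):
    E=np.array(c["extrinsics"]); q=E[:3,:3].T@(np.asarray(P,float)-E[:3,3])
    return np.array([c["cx"]+c["fx"]*q[0]/-q[2],c["cy"]-c["fy"]*q[1]/-q[2]])
def tri(c1,p1,c2,p2):
    A=np.zeros((3,3));b=np.zeros(3)
    for c,p in((c1,p1),(c2,p2)):
        o,d=ray(c,p);d=d/np.linalg.norm(d);M=np.eye(3)-np.outer(d,d);A+=M;b+=M@o
    return np.linalg.solve(A,b)
def save(c,n): cv2.imwrite(f"pics/{n}.png",c["frame"][:,:,::-1])
def look(xy,z,psi,name=None):
    """wrist camera straight above xy at height z"""
    xt=np.array([np.cos(psi),np.sin(psi)]); p=np.array(xy)-67*xt
    move_ptp([p[0],p[1],z-90],quat(psi)); hold(0.3); c=read_camera("wrist")
    if name: save(c,name)
    return c
E
python3 - <<'E'
from h import *
s=read_camera("scene");d=read_camera("side")
for n,a,b in[("freshA",(256,203),(333,308)),("freshB",(388,206),(236,234)),("doneA",(253,231),(391,244)),("doneB",(326,237),(342,211)),("ball",(476,222),(222,178)),("hub3",(396,275),(300,219)),
 ("box c (top 55) ",(468,235),(209,217)),("boardc0",(135,289),(406,446)),("bc1",(200,291),(502,379)),("bc2",(221,213),(441,334)),("bc3",(166,213),(346,393)),("puck",(300,209),(266,330)),("wax",(416,199),(173,263))]:
    print(n,tri(s,a,d,b))
for p in((452,218),(484,219),(483,267),(449,267)):print("box",onz(s,p,55))
E
```

```text
freshA [ 437.68 -167.2   105.83]
freshB [433.27 141.59 105.24]
doneA [ 598.31 -150.68  161.61]
doneB [607.12  -2.44 159.57]
ball [515.73 323.43 133.16]
hub3 [611.98 149.61  60.55]
box c (top 55)  [465.96 330.68  44.9 ]
boardc0 [ 483.7  -416.99 -110.07]
bc1 [ 621.32 -346.4   -29.93]
bc2 [ 516.46 -285.41  111.44]
bc3 [ 378.99 -348.22   55.13]
puck [356.16 -67.89  26.89]
wax [316.1  229.84  36.19]
box [409.3 305.4]
box [409.59 383.38]
box [574.53 344.84]
box [577.57 269.73]
```

```bash
python3 - <<'E'
from h import *
f=read_camera("scene")["frame"][:,:,::-1];g=read_camera("side")["frame"][:,:,::-1]
r=lambda a,s:cv2.resize(a,None,fx=s,fy=s,interpolation=cv2.INTER_CUBIC)
o=np.zeros((600,800,3),np.uint8)
o[0:300,0:300]=r(f[205:280,430:505],4); o[0:300,400:800]=r(f[200:300,125:258],3)[:300,:399].repeat(1,0) if 0 else cv2.resize(f[200:300,125:258],(400,300))
o[300:600,0:300]=r(g[165:240,170:245],4); o[300:600,400:800]=cv2.resize(g[325:451,340:508],(400,300))
cv2.imwrite("pics/b.png",o)
E
```

```text
(no output)
```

View pics/b.png

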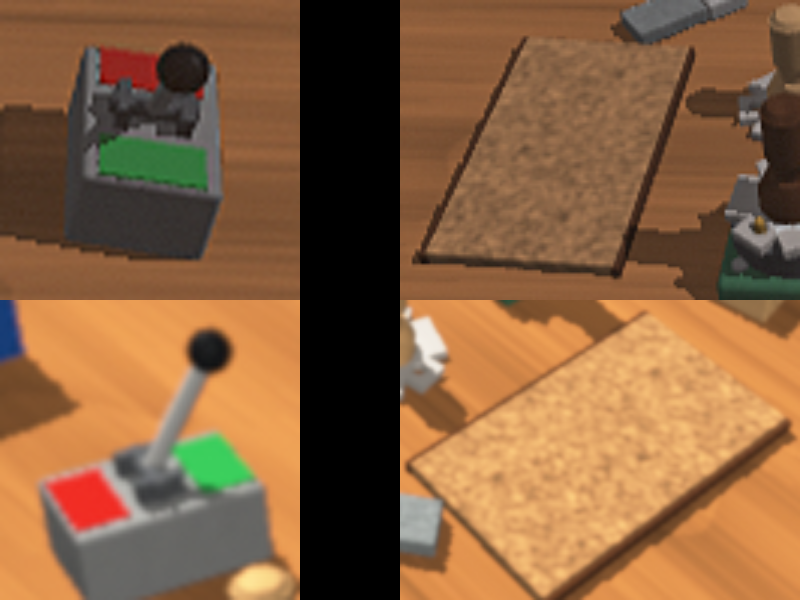

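Top row is the scene camera, bottom row the side camera. The box's top corners in the scene view are about (451,217), (483.5,219), (485,254) and (450,249.5). The board's are about (166,213), (222,216), (198,290) and (131,286). I'll compute poses from these and switch off.

```bash
python3 - <<'E'
from h import *
s=read_camera("scene");d=read_camera("side")
for n,z,l in(("box",55,[(451.3,216.8),(483.5,219),(485,253.8),(450,249.5)]),("board",12,[(165.9,212.7),(222.4,216),(198.2,289.5),(131,286)])):
    P=np.array([onz(s,p,z) for p in l]); print(n,P.tolist(),"c",P.mean(0)); x=(P[2]+P[3]-P[0]-P[1])/2; print(np.linalg.norm(x),np.degrees(np.arctan2(x[1],x[0])))
print(tri(s,(475.8,222.3),d,(222.5,177.5)))
for n,z,l in(("box",55,[(180.5,286.5-0),(235.5,285)]),("board",12,[((410-400)/2.38+340,(465-300)/2.38+325),((645-400)/2.38+340,(315-300)/2.38+325),((788-400)/2.38+340,(423-300)/2.38+325),((548-400)/2.38+340,(595-300)/2.38+325)])):
    print(n,np.array([onz(d,p,z) for p in l]))
E
```

```text
box [[404.7801253938761, 304.46631659839653], [409.64259578054157, 382.1443759268863], [532.3959973515277, 358.5746732587674], [521.5787206432594, 281.4362880203668]] c [467.1  331.66]
122.02120116278932 -11.008190717533292
board [[369.2317927457524, -411.15714516709187], [375.8404289760505, -265.418329584906], [626.0607008133687, -276.2455266734884], [621.5950809023958, -424.0410973033723]] c [ 498.18 -344.22]
251.571288789961 -2.7011272782781486
[517.18 322.81 133.9 ]
box [[281.52 123.21]
 [368.77  53.67]]
board [[ 375.73 -269.29]
 [ 621.85 -281.62]
 [ 615.32 -423.95]
 [ 373.79 -407.64]]
```

```bash
cat >> h.py <<'E'
BOX=np.array([467.1,331.6]); BYAW=np.radians(-10)
def boxpt(u): return BOX+u*np.array([np.cos(BYAW),np.sin(BYAW)])
def flip(u0,u1):
    q=quat(BYAW+np.pi); command_gripper(0,20)
    p=boxpt(u0); move_ptp([*p,280],q); servo_line([*p,192]); print(current_ft_force())
    p=boxpt(u1); servo_line([*p,192],feed=80); print(current_ft_force(),current_tool_pos()); hold(.2)
    p=boxpt(u0*.4+u1*.6); servo_line([*p,192]); servo_line([*p,290],feed=250)
E
python3 - <<'E'
from h import *
flip(95,-2); print(current_clock())
command_gripper(87)
# look at empty hub
save(read_camera("side"),"c_side")
c=look((610,150),390,np.pi,"c_hub3"); print(current_tool_pos(),np.array(c["extrinsics"]),current_joints())
f=cv2.imread("pics/c_side.png")[150:250,150:260]; h=cv2.imread("pics/c_hub3.png"); h[340:440,:110]=f; cv2.imwrite("pics/c_hub3b.png",h)
E
```

```text
[-1.4   0.22  1.15]
[-0.17  1.26  0.53] [465.71 331.73 192.  ]
7.1333
[676.61 151.02 300.18] [[ -0.    -0.97  -0.24 609.74]
 [  1.    -0.    -0.   151.14]
 [  0.    -0.24   0.97 390.79]
 [  0.     0.     0.     1.  ]] [-0.38  0.49  0.15  1.48 -0.08  1.17  1.35]
```

View pics/c_hub3b.png

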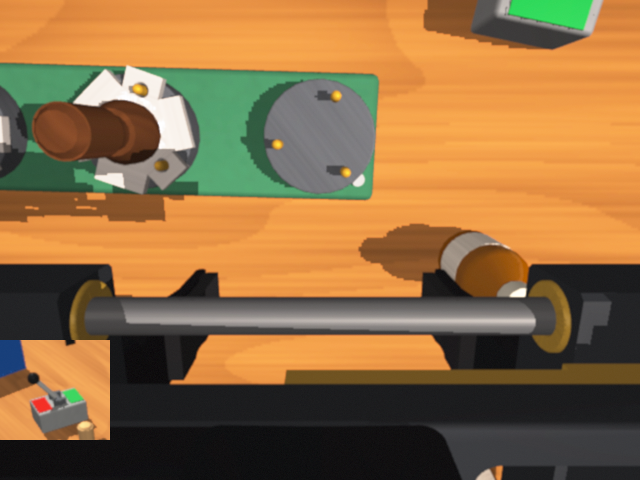

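The side inset shows the lever on the red side, so it is off. Hub3 is at wrist px (320,136), with brass studs at (336,96), (278,145) and (346,172). Next I fit the studs automatically and pick done B.

```bash
cat >> h.py <<'E'
from scipy.optimize import least_squares
ANG=np.arange(3)*2*np.pi/3
def ring(x,y,yaw,z): return np.array([[x+34*np.cos(a+yaw),y+34*np.sin(a+yaw),z] for a in ANG])
def fit3(c,pix,xy,z,yaw0=None):
    """x,y,yaw of a 3-point ring at height z from three pixels (any order)"""
    W=np.array([onz(c,p,z) for p in pix]); m=W.mean(0)
    a=np.arctan2(*(W-m).T[::-1]); o=np.argsort(a); W=W[o]; a=a[o]
    r=least_squares(lambda v:(np.array([[v[0]+v[3]*np.cos(t+v[2]),v[1]+v[3]*np.sin(t+v[2])] for t in ANG])-W).ravel(),[*m,a[0],34])
    return r.x,np.sqrt(np.mean(r.fun**2))
def studs(c,xy,r=44,zd=55):
    f=cv2.cvtColor(np.ascontiguousarray(c["frame"]),cv2.COLOR_RGB2HSV); m=np.zeros(f.shape[:2],np.uint8)
    poly=np.array([proj(c,[xy[0]+r*np.cos(t),xy[1]+r*np.sin(t),zd]) for t in np.linspace(0,6.28,60)]); cv2.fillPoly(m,[poly.round().astype(np.int32)],255)
    b=((f[...,1]>110)&(f[...,2]>70)&(f[...,0]<30)&(m>0)).astype(np.uint8)
    n,_,st,ce=cv2.connectedComponentsWithStats(b); k=[i for i in np.argsort(-st[1:,4])+1][:3]
    return ce[k],st[k,4]
E
python3 - <<'E'
from h import *
c=read_camera("wrist"); print(onz(c,(320,136),55))
p,a=studs(c,onz(c,(320,136),55)); print(p,a)
for z in(66,70): print(fit3(c,p,None,z))
e=[onz(c,q,30) for q in((377,75),(0,64),(372,198),(0,190))];print("beam",e)
E
```

```text
[610.45 151.13]
[[336.08  95.63]
 [277.47 143.79]
 [345.77 171.45]] [101  99  91]
(array([611.59, 150.94,  -1.43,  33.62]), np.float64(0.0308972622424747))
(array([611.57, 150.94,  -1.43,  33.21]), np.float64(0.03051672080903996))
beam [array([560.63, 199.03]), array([ 552.49, -116.28]), array([664.83, 198.25]), array([ 658.01, -136.54])]
```

```bash
cat >> h.py <<'E'
PI=np.pi
def pick(xy,zb,psi,up=330,F=40):
    q=quat(psi); command_gripper(87)
    move_ptp([*xy,zb+129+110],q); servo_line([*xy,zb+129+3],feed=120); servo_line([*xy,zb+129],feed=30); hold(.2)
    print("tcp",current_tool_pos()); command_gripper(20,15); command_gripper(20,F); hold(.2); print("w",current_grip_width(),current_finger_force())
    servo_line([*xy,zb+129+30],feed=80); servo_line([*xy,up],feed=250); print("w",current_grip_width(),current_ft_force())
def put(xy,zb,psi,up=330):
    q=quat(psi); servo_line([*xy,up],q,feed=220); hold(.2); servo_line([*xy,zb+129+12],feed=150); 
    f0=np.array(current_ft_force()); z=zb+129+3
    while True:
        servo_line([*xy,z],feed=25); hold(.1); d=current_ft_force()[2]-f0[2]
        if d>3 or z<zb+129-3: break
        z-=1
    print("put z",z,d,current_tool_pos()); command_gripper(60,10); hold(.2)
    servo_line([*xy,zb+129+110],feed=150)
E
python3 - <<'E'
from h import *
pick((608.1,1),55,PI); put((438,-342),12,PI); print(current_clock())
c=look((438,-342),390,PI,"d_done1"); 
s=read_camera("scene"); 
o=np.zeros((480,800,3),np.uint8); o[:300,:640]=c["frame"][:300,:,::-1]; o[300:480,:400]=cv2.resize(s["frame"][190:310,125:392,::-1],(400,180)); cv2.imwrite("pics/d.png",o)
print(current_tool_pos())
E
```

```text
tcp [608.19   0.98 184.22]
w 33.073897264024886 39.96524194255471
w 33.247619794776156 [-0.08 -0.24 -4.49]
put z 140 9.850406351532357 [ 438.15 -342.08  140.92]
22.2583
[ 504.37 -342.12  299.69]
```

View pics/d.png

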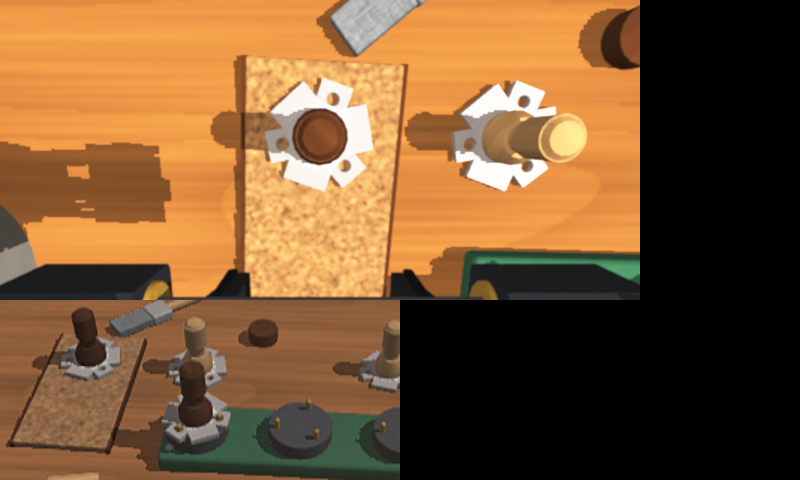

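Done B stands upright on the board at px (319,136). Its faceplate holes, which show as contrast spots in the grey tabs, are at (333,99), (282,143) and (344,166). I'll write a hole fitter, move done A, then measure all the hubs.

```bash
cat >> h.py <<'E'
def holes(c,xy,ztop):
    S=cv2.GaussianBlur(cv2.cvtColor(np.ascontiguousarray(c["frame"]),cv2.COLOR_RGB2HSV)[...,1].astype(np.float32),(0,0),0.8)
    t=np.linspace(0,2*PI,17)[:-1]; I=np.vstack([[0,0]]+[[r*np.cos(a),r*np.sin(a)] for r in(1.7,3.4) for a in t]); O=np.array([[r*np.cos(a),r*np.sin(a)] for r in(7.2,8) for a in t])
    def score(v):
        tot=0
        for C in ring(v[0],v[1],v[2],0)[:,:2]:
            def m(D):
                P=np.array([proj(c,[*(C+d),ztop]) for d in D],np.float32); return cv2.remap(S,P[:,0:1].copy(),P[:,1:2].copy(),cv2.INTER_LINEAR)
            o=m(O); tot+=min(m(I).mean()-o.mean(),90)-0.5*o.std()
        return -tot
    from scipy.optimize import minimize
    best=None
    for yaw in np.radians(np.arange(0,120,6)):
        for dx in(-6,0,6):
            for dy in(-6,0,6):
                v=[xy[0]+dx,xy[1]+dy,yaw]; s=score(v)
                if best is None or s<best[0]: best=(s,v)
    r=minimize(score,best[1],method="Nelder-Mead",options=dict(initial_simplex=np.array([best[1]]+[np.add(best[1],d) for d in([3,0,0],[0,3,0],[0,0,.06])]),xatol=.02,fatol=.01))
    # refine: centroid of saturated pixels in each hole
    pix=[]
    for C in ring(*r.x,ztop):
        p=proj(c,C); x0,y0=(p-6).round().astype(int); W=S[y0:y0+13,x0:x0+13]; Y,X=np.mgrid[y0:y0+13,x0:x0+13]
        w=np.where(np.hypot(X-p[0],Y-p[1])<6.5,np.clip(W-W.min()-.4*(W.max()-W.min()),0,None),0); pix.append([(w*X).sum()/w.sum(),(w*Y).sum()/w.sum()])
    f,e=fit3(c,pix,None,ztop)
    return r.x,-r.fun,f,e,np.array(pix)
E
python3 - <<'E'
from h import *
c=read_camera("wrist"); print(*holes(c,(438,-342),20),sep="\n")
pick((604.6,-149),55,PI); put((558,-348),12,PI)
c=look((558,-348),390,PI,"e_done"); print(*holes(c,(558,-348),20),sep="\n")
for n,xy in(("hub1",(604.6,-149)),("hub2",(608.1,1))):
    c=look(xy,390,PI,"e_"+n); p,a=studs(c,xy); print(n,a,*fit3(c,p,None,66))
print(current_clock())
E
```

```text
[ 437.84 -341.8     0.71]
264.8047180175781
[ 437.82 -341.94   -1.38   33.58]
0.0063307484118621535
[[344.07 164.47]
 [332.37  98.32]
 [283.16 143.05]]
tcp [ 604.7  -148.98  184.21]
w 33.08897041976587 39.967504274100065
w 33.103774873593686 [ 0.73  0.09 -4.22]
put z 140 9.120101747872212 [ 558.11 -348.06  140.99]
[ 557.24 -347.86    1.45]
261.3127746582031
[ 557.28 -347.92   -2.74   33.56]
0.022113526077486307
[[357.2  140.38]
 [304.75  99.66]
 [297.9  166.42]]
hub1 [99 98 93] [ 603.76 -149.12   -2.73   33.59] 0.02675717167254521
hub2 [102  95  90] [607.7    0.87  -1.38  33.61] 0.007927004831767823
38.1833
```

```bash
cat >> h.py <<'E'
HUB=dict(h1=(603.76,-149.12,-2.73),h2=(607.7,.87,-1.38),h3=(611.6,150.94,-1.43))
def insert(xy,zb,psi,up=330):
    q=quat(psi); xy=np.array(xy); servo_line([*xy,up],q,feed=220); hold(.4)
    err=xy-np.array(current_tool_pos())[:2]; print("trk",err); base=xy+err*(np.abs(err)<2)
    servo_line([*base,zb+129+22],feed=150); hold(.2); f0=np.array(current_ft_force())
    off=[(0,0,0)]+[(r*np.cos(a),r*np.sin(a),w) for r,w in((.7,0),(.7,.03),(.7,-.03),(1.4,0)) for a in np.arange(0,2*PI,PI/3)]
    for o in off:
        z=zb+129+20; p=base+o[:2]; qq=quat(psi+o[2]); servo_line([*p,z],qq,feed=40)
        while z>zb+129-2:
            z-=1; servo_line([*p,z],qq,feed=30); d=current_ft_force()-f0
            if d[2]>7: break
        a=current_tool_pos(); print("off",np.array(o),"z",z,a,"df",d)
        if a[2]<zb+129+2.0: break
    else: print("FAILED"); return False
    command_gripper(60,10); hold(.2); servo_line([*p,zb+129+110],feed=150); return True
def fresh(xy,hub,tag):
    c=look(xy,345,PI); r=holes(c,xy,8); c=look(r[2][:2],345,PI,"f_"+tag); r=holes(c,r[2][:2],8); print(*r,sep="\n")
    if r[3]>.5 or abs(r[2][3]-33.7)>1 or r[1]<150: print("BAD FIT"); return
    x,y,w,_=r[2]; H=HUB[hub]; D=(H[2]-w+PI/3)%(2*PI/3)-PI/3; print("D",np.degrees(D))
    pick((x,y),0,PI-D/2); insert(H[:2],55,PI+D/2)
    c=look(H[:2],410,PI,"g_"+tag); r=holes(c,H[:2],63); print("seated",r[2],r[3]); print(current_clock())
E
python3 - <<'E'
from h import *
fresh((437.7,-167),"h1","A")
E
```

```text
[ 438.9  -168.38    0.69]
264.1615905761719
[ 438.87 -168.47   -1.4    33.51]
0.021331180163440582
[[345.74 166.9 ]
 [334.25  94.16]
 [279.55 142.28]]
D 43.630943993840155
tcp [ 439.   -168.47  129.21]
w 32.95237622115081 39.976135259494185
w 33.137586763296845 [-0.14 -0.11 -5.25]
trk [0.3  0.04]
off [0 0 0] z 183 [ 604.17 -149.16  183.98] df [-1.75  1.13  9.77]
seated [ 603.87 -148.9    -2.73   33.91] 0.014453094431854493
56.1
```

```bash
python3 - <<'E'
from h import *
fresh((433.3,141.6),"h3","B")
a=read_camera("scene");save(a,"k")
E
```

```text
[420.4  140.89   0.76]
87.08180236816406
[420.44 140.71  -1.32  34.58]
0.5660724390415531
[[348.16 166.34]
 [330.97  90.71]
 [279.76 146.06]]
BAD FIT
```

View pics/k.png

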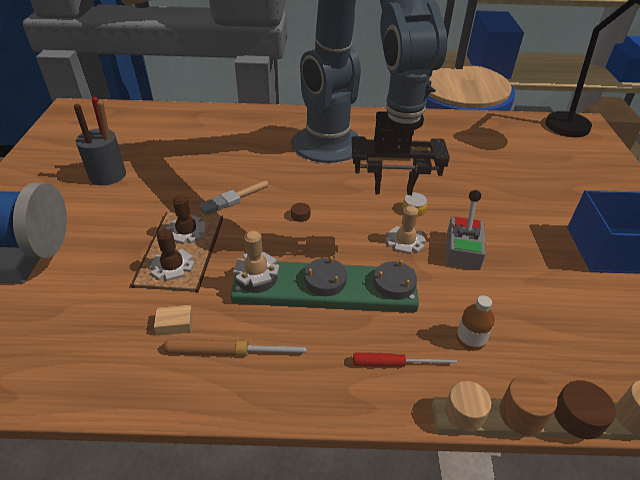

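The scene image shows that fresh B was knocked: its head top is now at (411,209), while everything else is fine. I'll re-measure it from there.

```bash
python3 - <<'E'
from h import *
s=read_camera("scene"); xy=onz(s,(411,209),103); print(xy)
fresh(tuple(xy),"h3","B2")
save(read_camera("scene"),"m")
E
```

```text
[438.73 195.32]
[437.5  197.8    0.78]
263.4593200683594
[437.51 197.75  -1.31  33.5 ]
0.02969098310628275
[[348.38 164.4 ]
 [330.98  92.88]
 [280.47 145.7 ]]
D -6.769690343842446
tcp [437.56 197.82 129.2 ]
w 33.57533545828587 39.96467711403966
w 33.14789926755128 [-0.53 -0.44 -4.11]
trk [ 0.3  -0.22]
off [0 0 0] z 183 [612.08 150.72 184.04] df [-1.75  0.16  8.14]
seated [611.71 150.9   -1.43  33.99] 0.06626856184789173
75.7167
```

View pics/m.png

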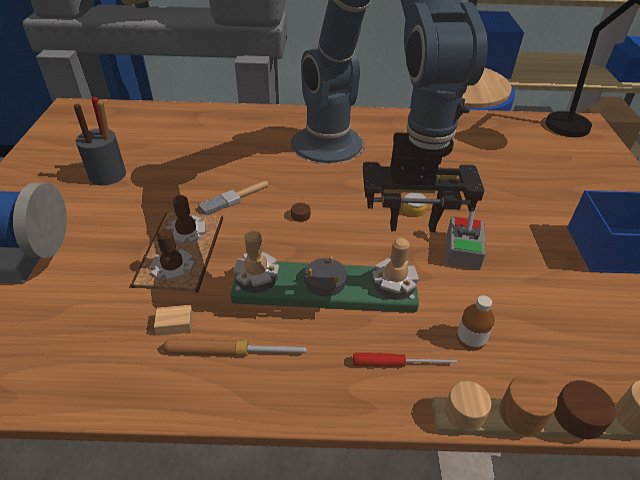

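Both fresh pieces are seated and both done pieces stand on the board; the lever is still off. Switching back on.

```bash
python3 - <<'E'
from h import *
flip(-95,2)
move_ptp([400,330,330],quat(PI)); hold(.5)
a=read_camera("side")["frame"][:,:,::-1];b=read_camera("scene")["frame"][:,:,::-1]
cv2.imwrite("pics/n.png",np.hstack([a[140:420,150:520],b[180:460,125:505]])); print(current_clock())
E
```

```text
[ 0.02  0.14 -0.08]
[ 0.25  0.22 -0.09] [468.51 331.5  191.97]
82.4833
```

View pics/n.png

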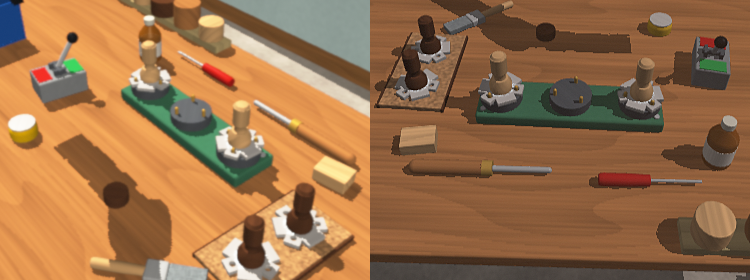

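The lever leans to green (side crop, ball at (72,37)). All four pieces are upright and in place.

```bash
python3 -c "
from station import *
print(finish_job())"
```

```text
the job is handed in; nothing more can be done
None
```

The changeover is done and handed in after about 82 s of robot time: isolator off, both dark pieces moved to the cork board, both pale pieces seated flat on hubs 1 and 3, isolator back on; the hand-in gave no pass/fail verdict.

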